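# Start the cure timer and hold a plinth hard against fence and bed

## Task

The brass plate on the back of the bevelled wooden plinth has just been glued. Start the bench timer by twisting its spring-return key clockwise right to its stop, then let it go so that it springs back. Then push the plinth, plate first, square against the fence of the gluing jig and finish while still holding it there with one slanting push that presses it firmly both against the fence and down on the bed; do not let go, and leave the other things on the bench where they are.

Things in the scene. Friction and masses are not known exactly. Their poses are not given: they have to be found in the camera images.
- jig: gluing jig, fixed: a plywood bearer board 270 x 280 x 8 mm on the table. Origin at the centre of its underside; its x axis points from the open side towards the fence and its y axis runs along the fence; z up. The jig is turned at most 0.25 rad from the world axes, with the fence on the side away from the robot.
- bed: the jig's pale plastic bed, fixed on the bearer board, 260 (x) x 270 (y) x 12 mm. Origin at the centre of its underside, 8 mm above the table, so its top is 20 mm above the table. It is slick: sliding friction on it is about 0.2 to 0.3.
- fence: the jig's straight dark steel fence along the far edge of the bed, fixed, 25 mm thick (x), 270 mm long (y), 40 mm high above the bed. Origin = point fence_face. The plinth is to bear on the fence with more than 4 N and on the bed with more than 8 N, of which its own weight makes 3 to 4.5 N.
- fence_face (a point): point at the foot of the fence's working face (the face towards the robot), in the middle of its length and at the height of the bed's top; same axes as the jig: x points into the fence, y along it. It lies 100 mm from the jig's origin along the jig's x.
- plinth: workpiece: loose dark wooden plinth 80 deep (x) x 100 wide (y) x 50 mm high, 0.3 to 0.45 kg, on the bed, short of the fence by 70 to 115 mm, up to 0.25 rad askew. Origin: centre of the wood's underside; x points to its back. Front face (x = -40 mm) upright for the lowest 15 mm, then bevelled 45 degrees back to x = -5 mm at the flat top. Too wide to grip across y; no finger room at the fence.
- plinth_back (a point): point on the plinth in the back plane of its brass plate, mid-width, at the height of the underside (x = 43 mm, y = z = 0 in the plinth's frame). The plate is 90 mm wide, 3 mm thick, from 5 to 45 mm height.
- plinth_bevel (a point): centre of the plinth's 45 degree bevelled front face (x = -22.5, z = 32.5 mm in its frame), 100 mm wide, facing up and towards the robot. A push here of 15 to 25 N, 25 to 45 degrees below level, presses it on fence and bed alike.
- timer: bench timer, fixed: grey box 110 x 110 x 45 mm with a flat dark collar (68 mm across, 6 mm high) on top, carrying the key. Origin at the centre of its underside; z up; turned at most 0.4 rad. Jig and timer change sides from one start to the next.
- key_grip (a point): point on the vertical axis of the timer's black twist key, at the height to grip, 79 mm above the table. The key is a disc 48 mm across with an upright bar on it, 46 mm long (along the point's x axis), 14 mm thick (y) and 32 mm high, from 59 to 89 mm above the table. The point turns with the key.
- key (a joint): angle of the key, rad: 0 at rest, grows clockwise seen from above, stop at 1.2. A spring drives it back to 0 as soon as it is let go (0.07 N m at the stop). It counts as turned to its stop above 1.1, and as sprung back below 0.1.
- glue_pot: bystander: small jar, 32 mm across, 42 mm high, standing on the bed near its front left corner. Origin at the centre of the underside.
- jar: bystander: amber jar with a steel cap, 56 mm across, 75 mm high, on the table beside the timer. Origin at the centre of the underside.
- tin: bystander: low round tin, 64 mm across, 38 mm high, on the table on the other side of the timer. Origin at the centre of the underside.
- goblet: bystander: silvery goblet, 66 mm across, 95 mm high, on the table beyond the timer. Origin at the centre of the underside.
- brush: bystander: paint brush 150 mm long lying on the table on the robot's side of the timer. Origin at about the middle of its underside.
- offcut: bystander: plain rectangular wooden offcut 50 x 90 x 30 mm without bevel or plate, on the table behind the fence. Origin at the centre of the underside.
- dish: bystander: brass dish, 84 mm across, 16 mm high, on the table behind the fence. Origin at the centre of the underside.
Not all that is in view belongs to the job. Leave any green look-alike of the plinth alone.

How it is judged:
By the outcome, as a careful person would: the job done as asked, in the order asked, and still so for the second after the job is handed in, while the arm keeps its last pose, push and grip.
It also fails if it takes over 56 s, if anything falls off the work surface, if the arm or the gripper's body presses on something with over 40 N, if the wrist force passes 120 N, or if a joint passes its speed limit or range.

## Robot

A 6-joint arm with a two-finger parallel gripper is mounted at the origin on the work surface. World frame = base frame: x ahead of the robot, y to its left, z up, the work surface at z = 0. Lengths are in mm, angles in rad, forces in N, time in s.
With the tool pointing down it reaches from about 350 to 975 mm from the base axis. Payload 7.1 kg.
Tool frame: the origin (TCP) lies midway between the tips of the shut fingers; the grasp point (between the pads) lies 19 mm behind it (ctrl.hold_point_z is the distance from the TCP to the grasp point, in mm); x points along the fingers, y is the direction in which the jaws open and shut, and the axes are right-handed (so a half turn about x gives the same grasp; the last joint's range is limited). The gripper opens to 88 mm and grips with 3 to 60 N. Pads are 20 mm wide; open, the fingers measure 115 mm over their backs; the gripper's body (75 mm by 178 mm) begins 61 mm behind the grasp point.
Start: joints at [-1.291, 0.423, 1.63, -0, 1.089, -0.019], TCP at [184.001, -597.284, 222.675] pointing down, gripper open.
Joint ranges: [-3, 3], [-0.9, 2.11], [0.09, 2.58], [-1.31, 4.45], [0.11, 2.69], [-2.54, 2.54]. Speed limits (rad/s): [2.39, 2.39, 3.01, 3.14, 3.14, 3.14].

## Interface

Orientations are given as a rotation vector (axis times angle).
In Python, from workcell import ctrl, get_image, calibration gives the robot as it stands.
- The arm moves only by the tool move_arm, never from a script. Its argument "rows" is a list of rows, each a list of 5 numbers: the shift along the world's x, y, z in mm, then the turn about the world's z in rad, then the closure, from -1 (fully open) to 1 (shut). In form: [[tx, ty, tz, roll, jaw], ...]. A call has 1 to 12 rows; each row is the pose to reach, as a shift and turn from the pose measured when the call began; what a row does not reach only later rows make up. A row lasts 1/8 s, in which the tool goes at most 62.5 mm and 10.7 degrees, less where a joint would pass 70% of its speed; a pose out of reach is approached as far as the arm can. A call with a gripper value outside its range is refused whole. The fingers move at their own pace and stop on an object; the grip force is fixed at half the most. Time passes only in rows, so rows that repeat a pose let the fingers close. It gives the time, the measured TCP pose, the force and the opening at its end, in the units of the state.
- ctrl.get_obs(): the state, without advancing time (a new reading comes with each control period).
- get_image(name): name is "scene" or "top" or "wrist"; returns the picture (384x512x3 uint8, blue, green, red); there is no depth.
- calibration(name): a dict with "fx", "fy", "cx", "cy" (pixels), "D" ([k1, k2, p1, p2, k3] as OpenCV has them; the pictures are not rectified), "view" (4x4, takes a point from world to camera coordinates); the wrist camera has in their place "T_tool_cam" (4x4, takes a point from camera to tool coordinates, whose origin is the TCP and whose axes are the tool frame's). Camera axes: x right, y up, looking along -z (the intrinsics and any distortion apply to the point x, -y, -z); pixel columns grow to the right and rows downward; lengths in mm; the calibration is good to about 2 mm. A picture is of the moment at which its call begins: read the wrist's pose just before it. calibration takes no time and is no camera call.
- ctrl.close_job(): hands the job in, once; it reports no verdict.
The state is a dict: "t": time; "qpos": joint angles; "qvel": joint speeds; "joint_torque": joint torques, N m; "ee_pos": TCP position; "orientation": TCP orientation; "ft_force": force on the tool from outside, world axes, zero at the start; "moment": the same for the moment, N m; "width": finger opening in mm.
Only numpy, scipy, OpenCV 4.12 (cv2) and the standard library are available. Lean on these libraries where they do the work, as an engineer would, in place of code of your own. Each camera call takes 0.05 s, during which the arm holds its last target.

## Working session

There is one attempt and no reset: what is moved stays moved. The work goes in short steps, Python scripts to look and compute and a tool call to move; the robot and the scene stay as the last step left them, time stands still between calls to the robot, and variables do not carry over. Pictures are saved under pics/ and viewed, and the job is handed in when it is done.

Besides the shell and the picture viewer there is one more tool, called by a JSON object that holds its "name" and its "arguments", one argument or row to a line. move_arm: Moves the arm, as the interface text tells. Its arguments: {"type":"object","properties":{"rows":{"type":"array"}},"required":["rows"]}

```bash
ls; mkdir -p pics; python3 - <<'E'
from workcell import ctrl,get_image,calibration
import cv2
print(ctrl.get_obs())
for n in("scene","top","wrist"):
    print(n,calibration(n)); cv2.imwrite(f"pics/{n}0.png",get_image(n))
E
```

```text
pics
{'t': 0.0, 'qpos': array([-1.29100428e+00,  4.23858598e-01,  1.63070495e+00, -1.68026352e-05,
        1.08858507e+00, -1.90363177e-02]), 'qvel': array([ 1.46492769e-03,  1.47265839e-05, -1.12048546e-03, -8.00972351e-04,
        7.40183231e-04,  8.99044520e-04]), 'joint_torque': array([-7.81182134e-04, -5.44610167e+01, -2.73664784e+01,  6.44418737e-02,
        2.28663313e-02, -8.43858470e-05]), 'ee_pos': array([ 183.84266948, -596.75796232,  221.88473436]), 'orientation': array([ 2.06108484,  0.31191586, -2.06153728]), 'ft_force': array([ 0.28465989, -0.30078636, -0.0523089 ]), 'moment': array([ 0.03276304, -0.00018541, -0.00848792]), 'width': 87.8900446810549}
scene {'fx': 394.0307990402076, 'fy': 394.0307990402076, 'cx': 257.56706121127337, 'cy': 191.7981987458688, 'D': array([-0.09713799,  0.        ,  0.        ,  0.        ,  0.        ]), 'view': array([[-4.12058136e-01,  9.11157433e-01, -4.73599907e-04,
         2.04061548e+02],
       [-7.61532393e-01, -3.44106835e-01,  5.49234832e-01,
         3.48009000e+02],
       [ 5.00276431e-01,  2.26677343e-01,  8.35667922e-01,
  
[... 481 characters left out ...]
6376196e-01, -3.73354889e-03,  9.90650086e-01,
        -1.06574000e+03],
       [ 0.00000000e+00,  0.00000000e+00,  0.00000000e+00,
         1.00000000e+00]])}
wrist {'fx': 305.28316068381673, 'fy': 305.28316068381673, 'cx': 256.86287502251554, 'cy': 193.25979947404454, 'D': array([0.00130121, 0.        , 0.        , 0.        , 0.        ]), 'T_tool_cam': array([[-2.11889426e-04,  2.98193197e-01, -9.54505512e-01,
        -1.61968849e+02],
       [ 9.99999837e-01,  5.69054165e-04, -4.42127476e-05,
        -7.00250902e-01],
       [ 5.29981397e-04, -9.54505366e-01, -2.98193269e-01,
        -8.22771376e+01],
       [ 0.00000000e+00,  0.00000000e+00,  0.00000000e+00,
         1.00000000e+00]])}
```

View pics/scene0.png

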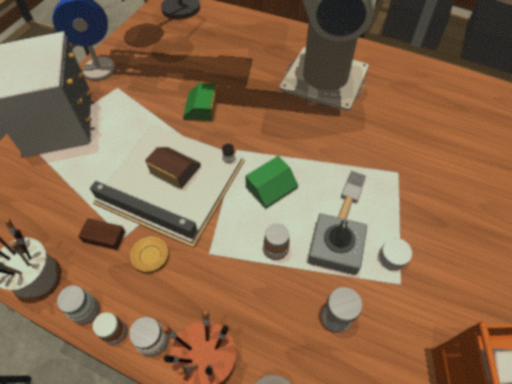

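View pics/top0.png

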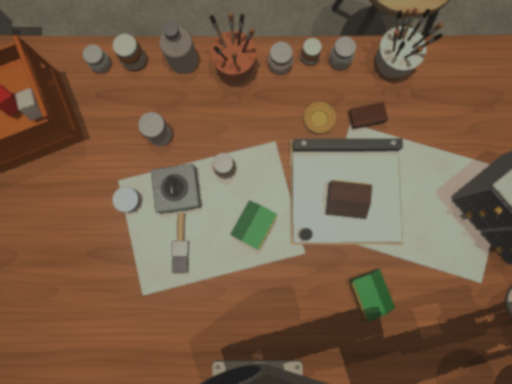

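View pics/wrist0.png

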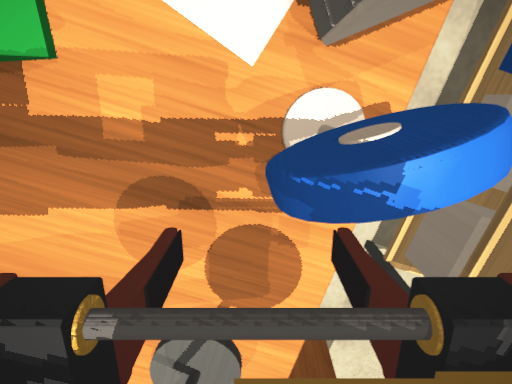

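The top view shows the timer at about (175,188), with the key at its centre. The jig's fence is at (347,145), the dark plinth at (348,199) and the glue pot at (305,234). The look-alikes are green. I'll enlarge these areas.

```bash
cat > h.py <<'E'
import numpy as np,cv2
from workcell import ctrl,get_image,calibration
from scipy.spatial.transform import Rotation as R
def und(c,uv):
    K=np.array([[c['fx'],0,c['cx']],[0,c['fy'],c['cy']],[0,0,1]])
    p=cv2.undistortPoints(np.array(uv,float).reshape(-1,1,2),K,np.array(c['D']))[:,0]
    return np.c_[p[:,0],-p[:,1],-np.ones(len(p))]
def rays(name,uv,obs=None):
    c=calibration(name)
    if name=='wrist':
        T=np.eye(4);T[:3,:3]=R.from_rotvec(obs['orientation']).as_matrix();T[:3,3]=obs['ee_pos'];M=T@c['T_tool_cam']
    else: M=np.linalg.inv(c['view'])
    return M[:3,3],und(c,uv)@M[:3,:3].T
def atz(name,uv,z,obs=None):
    o,d=rays(name,uv,obs); return o+d*((z-o[2])/d[:,2])[:,None]
def proj(name,X,obs=None):
    c=calibration(name)
    if name=='wrist':
        T=np.eye(4);T[:3,:3]=R.from_rotvec(obs['orientation']).as_matrix();T[:3,3]=obs['ee_pos'];V=np.linalg.inv(T@c['T_tool_cam'])
    else: V=c['view']
    X=np.atleast_2d(X)@V[:3,:3].T+V[:3,3]
    K=np.array([[c['fx'],0,c['cx']],[0,c['fy'],c['cy']],[0,0,1]])
    return cv2.projectPoints(X*[1,-1,-1],np.zeros(3),np.zeros(3),K,np.array(c['D']))[0][:,0]
def tri(o1,d1,o2,d2):
    A=np.c_[d1,-d2];s=np.linalg.lstsq(A,o2-o1,rcond=None)[0]
    p,q=o1+s[0]*d1,o2+s[1]*d2;return (p+q)/2,np.linalg.norm(p-q)
def crop(img,x0,y0,w,h,s,fn): cv2.imwrite(fn,cv2.resize(img[y0:y0+h,x0:x0+w],None,fx=s,fy=s,interpolation=cv2.INTER_CUBIC))
E
python3 - <<'E'
from h import *
t=cv2.imread('pics/top0.png');s=cv2.imread('pics/scene0.png')
crop(t,280,125,133,125,6,'pics/a1.png');crop(t,120,130,130,95,6,'pics/a2.png')
crop(s,85,130,160,115,5,'pics/a3.png');crop(s,250,165,160,115,5,'pics/a4.png')
o=ctrl.get_obs();print(R.from_rotvec(o['orientation']).as_matrix().round(3))
E
```

```text
[[-0.     0.294 -0.956]
 [ 0.001 -0.956 -0.294]
 [-1.    -0.001 -0.   ]]
```

View pics/a1.png

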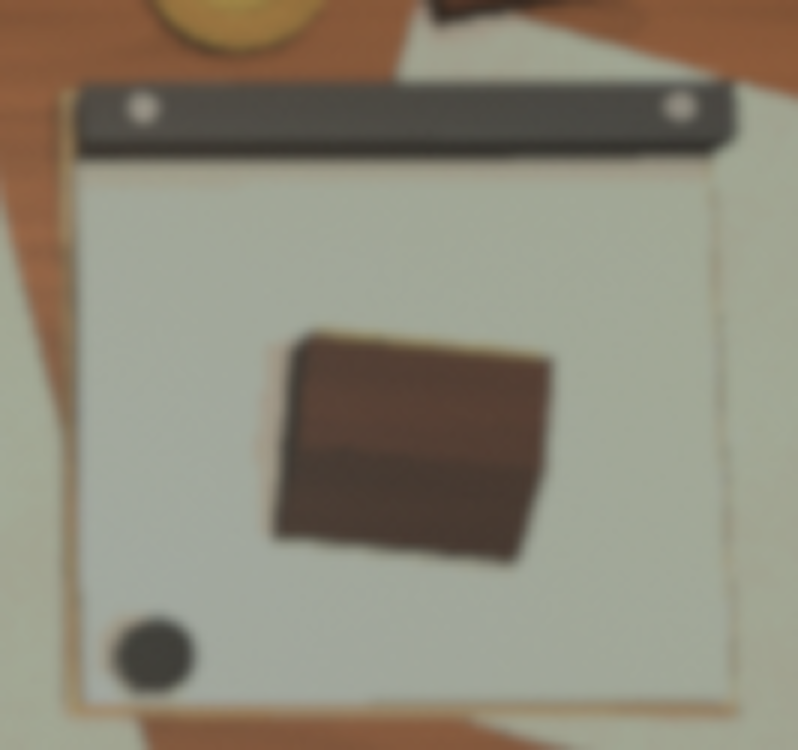

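View pics/a2.png

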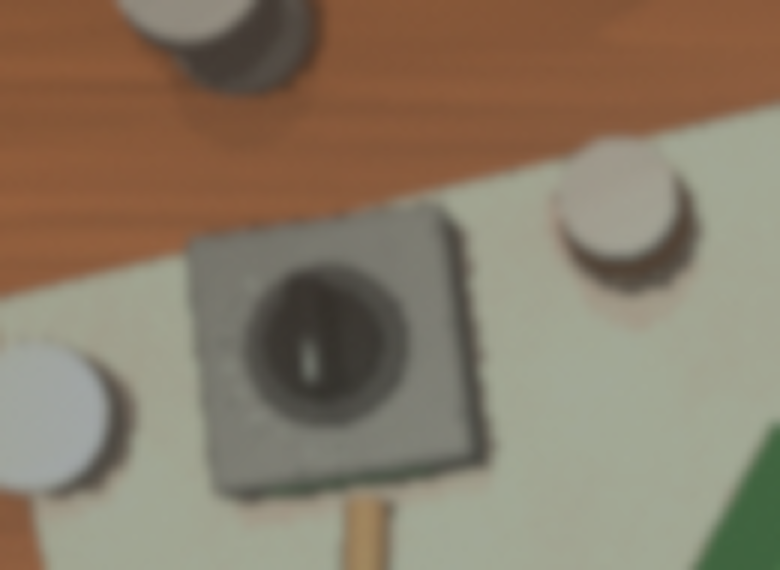

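View pics/a3.png

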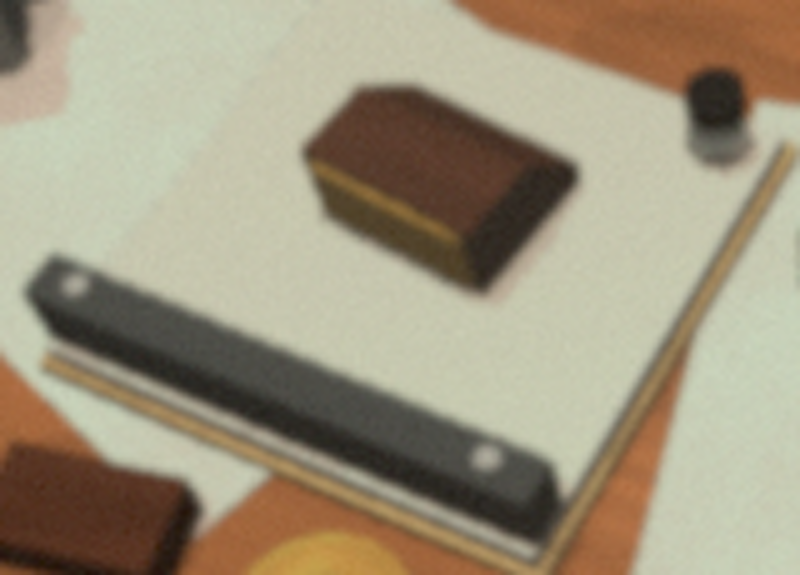

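View pics/a4.png

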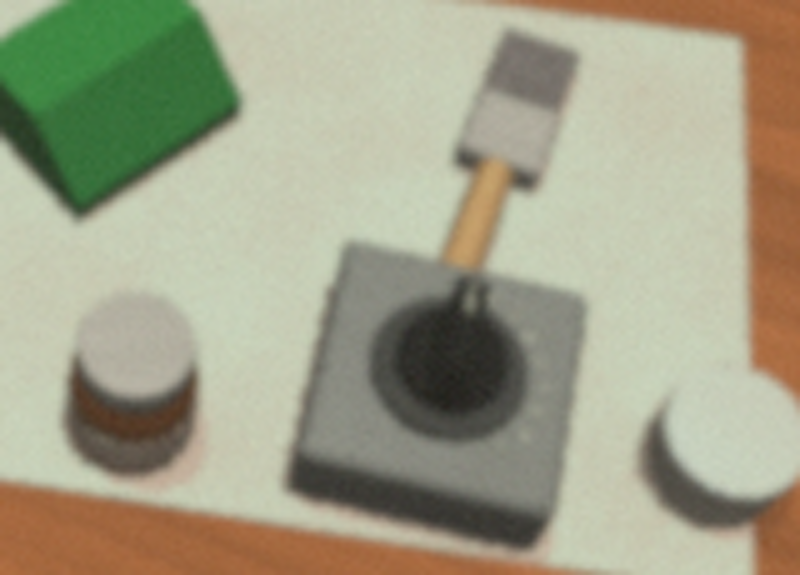

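```bash
cat > fit.py <<'E'
from h import *
from scipy.optimize import least_squares
def cp(p,x0,y0,s): return (np.array(p,float)+.5)/s-.5+[x0,y0]
def fit(P,T,S,x0):
    # T: list (pt,imgpx) top ; S scene
    def X(p,pts):
        a=p[2];c,s=np.cos(a),np.sin(a);pts=np.array(pts,float)
        return np.c_[p[0]+c*pts[:,0]-s*pts[:,1],p[1]+s*pts[:,0]+c*pts[:,1],pts[:,2]+(p[3] if len(p)>3 else 0)]
    def res(p):
        r=[]
        for n,L in(('top',T),('scene',S)):
            if L: r.append((proj(n,X(p,[l[0] for l in L]))-np.array([l[1] for l in L])).ravel())
        return np.concatenate(r)
    f=least_squares(res,x0,loss='soft_l1')
    return f.x,res(f.x).reshape(-1,2).round(1)
if __name__=='__main__':
    a1=lambda x,y:cp((x,y),280,125,6); a3=lambda x,y:cp((x,y),85,130,5)
    a2=lambda x,y:cp((x,y),120,130,6); a4=lambda x,y:cp((x,y),250,165,5)
    T=[((125,135,60),a1(80,83)),((125,-135,60),a1(737,82)),((100,135,60),a1(78,150)),((-135,140,8),a1(70,716)),((-135,-140,8),a1(738,712))]
    S=[((125,135,60),a3(548,510)),((100,135,60),a3(553,465)),((125,-135,60),a3(30,292)),((100,-135,60),a3(60,255)),((135,140,8),a3(545,573)),((135,-140,8),a3(45,365)),((-135,140,8),a3(790,148))]
    for t,s in((T,S),(T,[]),([],S)):
        x,r=fit(None,t,s,[600,-200,0]);print('jig',x.round(3),r.tolist())
    x,_=fit(None,T,S,[600,-200,0,0]);print('jig dz',x.round(3))
    T=[((40,50,70),a1(312,332)),((40,-50,70),a1(552,358)),((-5,-50,70),a1(545,468)),((-40,50,35),a1(275,538)),((-40,-50,35),a1(517,562))]
    S=[((40,-50,70),a3(308,155)),((40,50,70),a3(468,235)),((-5,50,70),a3(533,160)),((-5,-50,70),a3(360,90)),((40,50,20),a3(485,290)),((-40,50,35),a3(578,178))]
    for t,s in((T,S),(T,[]),([],S)):
        x,r=fit(None,t,s,[600,-200,0]);print('plinth',x.round(3),r.tolist())
    x,_=fit(None,T,S,[600,-200,0,0]);print('plinth dz',x.round(3))
    T=[((55,55,45),a2(190,238)),((55,-55,45),a2(435,207)),((-55,-55,45),a2(475,460)),((-55,55,45),a2(222,490)),((0,0,51),a2(327,345))]
    S=[((-55,-55,45),a4(350,243)),((-55,55,45),a4(583,298)),((55,55,45),a4(538,518)),((55,-55,45),a4(300,460)),((0,0,51),a4(450,365))]
    for t,s in((T,S),(T,[]),([],S)):
        x,r=fit(None,t,s,[600,200,0]);print('timer',x.round(3),r.tolist())
    x,_=fit(None,T,S,[600,200,0,0]);print('timer dz',x.round(3))
    print('pot',atz('top',[a1(153,656)],62),'jar',atz('top',[a2(617,198)],75),'tin',atz('top',[a2(40,418)],38),'goblet',atz('top',[cp((190,-18),120,130,6)],95))
E
python3 fit.py
```

```text
jig [ 5.23423e+02 -2.23918e+02  1.00000e-02] [[-0.8, 0.1], [-1.3, -1.0], [-0.3, -1.2], [-0.5, 0.4], [-0.4, 0.0], [-3.7, -1.4], [0.9, -1.8], [-1.7, -0.2], [-1.3, -0.9], [0.0, 1.4], [-1.2, -0.3], [2.0, -1.4]]
jig [ 5.22656e+02 -2.25480e+02  7.00000e-03] [[-0.0, 0.3], [-0.4, -0.5], [0.5, -1.1], [-0.1, 0.5], [0.1, 0.5]]
jig [ 5.24349e+02 -2.20550e+02  3.00000e-03] [[-3.1, -0.2], [1.6, -0.6], [-0.8, 0.2], [-0.4, -0.5], [0.6, 2.5], [-0.4, 0.1], [3.2, -0.4]]
jig dz [ 5.22485e+02 -2.25680e+02  8.00000e-03 -6.47000e+00]
plinth [ 496.143 -223.831   25.03 ] [[-1.5, 0.1], [-0.2, -0.1], [-0.3, -0.0], [-0.1, -0.3], [-0.1, -0.2], [-1.5, -1.6], [0.2, -0.4], [-1.3, 1.1], [-0.1, -1.3], [0.3, 0.7], [0.0, -3.6]]
plinth [ 4.95995e+02 -2.24804e+02 -1.09000e-01] [[-0.9, 0.1], [0.3, 0.1], [0.1, 0.2], [0.2, -0.4], [0.2, 0.0]]
plinth [ 497.593 -222.212   62.735] [[-1.3, -0.8], [0.7, 0.2], [-1.0, 1.7], [0.0, -0.6], [0.7, 1.4], [0.3, -3.1]]
plinth dz [ 495.88  -224.853   25.032   -3.713]
timer [5.28350e+02 2.05507e+02 1.44000e-01] [[-1.7, -0.9], [1.2, -2.0], [0.1, -0.9], [-2.1, 0.6], [-0.5, -0.7], [-1.1, -1.9], [1.2, -1.1], [3.1, 0.1], [-1.4, -1.6], [-0.5, -0.2]]
timer [5.26373e+02 2.03936e+02 1.38000e-01] [[-1.0, -0.3], [2.0, -1.1], [0.6, 0.1], [-1.6, 1.2], [0.1, 0.1]]
timer [5.30214e+02 2.06610e+02 1.55000e-01] [[-1.2, -0.9], [1.2, -0.5], [3.7, 0.9], [-1.1, -0.3], [-0.3, 0.7]]
timer dz [ 5.26838e+02  2.05919e+02  1.46000e-01 -7.90100e+00]
pot [[ 411.03740707 -116.38690783   62.        ]] jar [[583.3923818   83.54723401  75.        ]] tin [[497.99145138 324.86775361  38.        ]] goblet [[667.77187506 254.36563677  95.        ]]
```

{"name": "move_arm", "arguments": {
  "rows": [
    [30,60,20,0.15,-1],
    [55,120,30,0.33,-1],
    [80,180,30,0.51,-1],
    [105,240,30,0.69,-1],
    [130,300,30,0.87,-1],
    [155,360,30,1.05,-1],
    [180,420,30,1.23,-1],
    [205,480,30,1.41,-1],
    [230,540,30,1.59,-1],
    [255,600,30,1.77,-1],
    [280,655,30,1.95,-1],
    [300,700,30,2.1,-1]
  ]
}}

```text
t: 1.65
ee_pos: [478.1, 91.2, 252.2]
orientation: [0.576, 1.493, -0.577]
ft_force: [1.4, -0.6, 0.6]
width: 88.1
```

{"name": "move_arm", "arguments": {
  "rows": [
    [15,45,0,0.18,-1],
    [30,80,0,0.36,-1],
    [45,105,0,0.54,-1],
    [49,114,-10,0.72,-1],
    [49,114,-20,0.85,-1],
    [49,114,-20,0.95,-1],
    [49,114,-20,0.95,-1]
  ]
}}

```text
t: 2.52
ee_pos: [526.9, 205.2, 231.8]
orientation: [-0.167, 1.565, 0.166]
ft_force: [-0.2, -0.0, -0.8]
width: 87.8
```

```bash
python3 - <<'E'
from h import *
o=ctrl.get_obs();i=get_image('wrist');cv2.imwrite('pics/w1.png',i);np.save('o1.npy',o,allow_pickle=True)
crop(i,130,100,260,190,3,'pics/w1c.png')
m=R.from_rotvec(o['orientation']).as_matrix();print(o['t'],o['ee_pos'],m.round(3),np.arctan2(m[1,1],m[0,1]),o['qpos'])
print(proj('wrist',[[527,205,59],[527,205,89],[527,205,51]],o))
E
```

```text
2.525 [526.89965591 205.2258432  231.81121187] [[-0.    -0.211  0.978]
 [-0.001  0.978  0.211]
 [-1.    -0.001 -0.   ]] 1.78292145996359 [ 3.50945837e-01  3.25740700e-01  1.75526051e+00 -1.19832965e-03
  1.06110148e+00 -1.43139048e+00]
[[256.29782264 174.41867219]
 [256.21013065 181.39274959]
 [256.31879736 172.75055567]]
```

View pics/w1.png

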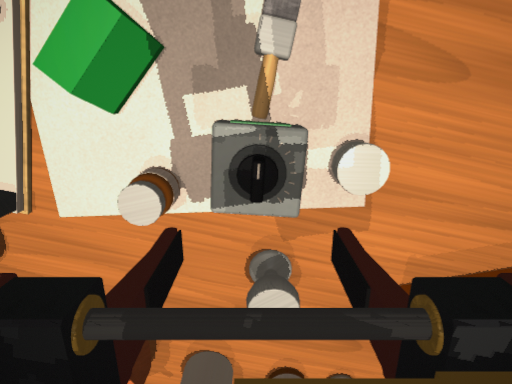

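View pics/w1c.png

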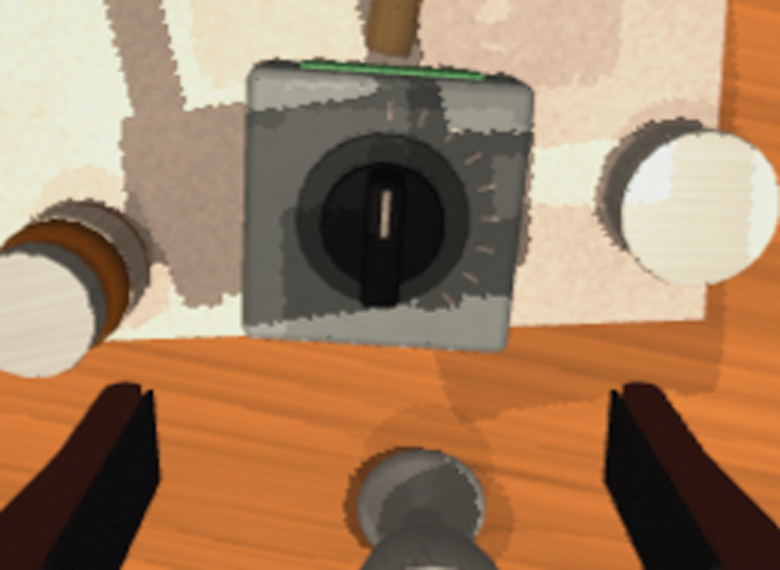

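Seen from the wrist, the timer key is centred near (257,172) and its bar runs almost vertically in the picture. I'll work out the position and go lower for a second view.

```bash
python3 - <<'E'
from h import *
o=np.load('o1.npy',allow_pickle=True).item()
f=lambda x,y:((x+.5)/3-.5+130,(y+.5)/3-.5+100)
print('disc59',atz('wrist',[f(383,216)],59,o),'collar51',atz('wrist',[f(383,214)],51,o),'bar top',atz('wrist',[f(382,237)],89,o))
c=atz('wrist',[f(250,75),f(532,92),f(508,350),f(243,328)],45,o);print(c.round(1),c.mean(0))
a=atz('wrist',[f(367,180),f(360,300),f(405,180),f(398,300)],89,o);print(np.arctan2(*(a[0]-a[1])[1::-1])+0,np.arctan2(*(a[2]-a[3])[1::-1]))
E
```

```text
disc59 [[523.64428481 205.47188936  59.        ]] collar51 [[524.73319392 205.70807838  51.        ]] bar top [[523.98334772 205.18678302  89.        ]]
[[484.6 146.3  45. ]
 [468.6 250.7  45. ]
 [571.  267.9  45. ]
 [584.4 160.4  45. ]] [527.15990028 206.36840182  45.        ]
-2.992268959862113 -2.9798862837921316
```

{"name": "move_arm", "arguments": {
  "rows": [
    [0,0,-50,-0.06,-1],
    [0,0,-90,-0.06,-1],
    [0,0,-110,-0.06,-1],
    [0,0,-110,-0.06,-1]
  ]
}}

```text
t: 3.08
ee_pos: [526.0, 204.8, 120.7]
orientation: [-0.119, 1.571, 0.116]
ft_force: [-0.3, -0.8, 0.3]
width: 87.8
```

```bash
python3 - <<'E'
from h import *
o=ctrl.get_obs();i=get_image('wrist');np.save('o2.npy',o,allow_pickle=True);cv2.imwrite('pics/w2f.png',i)
crop(i,130,140,260,190,3,'pics/w2.png')
m=R.from_rotvec(o['orientation']).as_matrix();print(o['ee_pos'],np.arctan2(m[1,1],m[0,1]))
E
```

```text
[526.00575813 204.78371777 120.66142304] 1.7199906397115616
```

View pics/w2.png

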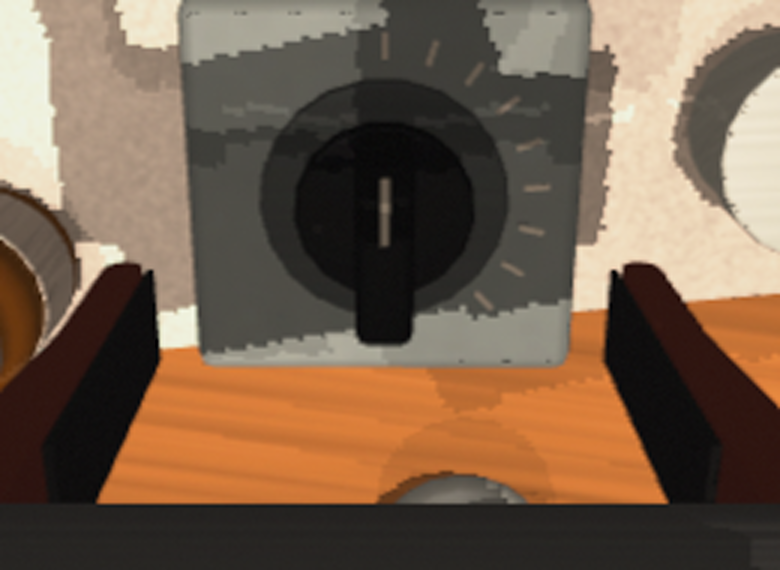

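```bash
python3 - <<'E'
from h import *
o=np.load('o2.npy',allow_pickle=True).item();o1=np.load('o1.npy',allow_pickle=True).item()
g=lambda x,y:((x+.5)/3-.5+130,(y+.5)/3-.5+140)
f=lambda x,y:((x+.5)/3-.5+130,(y+.5)/3-.5+100)
print('collar51',atz('wrist',[g(384,197)],51,o),'disc59',atz('wrist',[g(384,210)],59,o))
print('bar far end at 89',atz('wrist',[g(384,335)],89,o), atz('wrist',[f(379,300)],89,o1))
for n,p,q in(('collar',(384,197),(383,216)),('barfar',(384,338),(379,300)),('mark near',(384,178),(385,190)),('mark far',(384,247),(385,238))):
    a,d=rays('wrist',[g(*p)],o);b,e=rays('wrist',[f(*q)],o1);print(n,tri(a,d[0],b,e[0]))
E
```

```text
collar51 [[525.76831789 205.88490124  51.        ]] disc59 [[526.51254646 205.9911858   59.        ]]
bar far end at 89 [[546.53311484 208.98394541  89.        ]] [[546.49737599 208.94527794  89.        ]]
collar (array([524.8681612 , 205.7411244 ,  53.56892166]), np.float64(0.012745809159488003))
barfar (array([545.14266322, 208.72184012,  93.09496078]), np.float64(0.09888879709378681))
mark near (array([507.13061093, 202.82079577,  91.69904174]), np.float64(0.45554289617986726))
mark far (array([523.52907288, 205.82643308,  91.1556881 ]), np.float64(0.6134106537509538))
```

{"name": "move_arm", "arguments": {
  "rows": [
    [-1,1,-30,0,-1],
    [-1,1,-50,0,-1],
    [-1,1,-56,0,-1],
    [-1,1,-56,0,-1],
    [-1,1,-56,0,1],
    [-1,1,-56,0,1],
    [-1,1,-56,0,1],
    [-1,1,-56,0,1]
  ]
}}

```text
t: 4.12
ee_pos: [526.0, 206.2, 66.1]
orientation: [-0.118, 1.568, 0.116]
ft_force: [-0.3, -0.8, 0.2]
width: 51.3
```

```bash
python3 -c "
from h import *
o=ctrl.get_obs();print(o['t'],o['ee_pos'],o['ft_force'],o['moment'],o['width'],o['qpos'])"
```

```text
4.125 [525.99604876 206.18136294  66.08564175] [-0.30454776 -0.76516222  0.24882535] [ 0.10721731 -0.13996651 -0.04228867] 51.30673370330681 [ 3.53071913e-01  5.61611476e-01  1.85096032e+00 -1.53470808e-03
  7.29813303e-01 -1.36612595e+00]
```

{"name": "move_arm", "arguments": {
  "rows": [
    [0,0,0,0,1],
    [0,0,0,0,1],
    [0,0,0,0,1],
    [0,0,0,0,1],
    [0,0,0,0,1],
    [0,0,0,0,1],
    [0,0,0,0,1]
  ]
}}

```text
t: 5.0
ee_pos: [526.1, 205.5, 66.1]
orientation: [-0.119, 1.568, 0.116]
ft_force: [0.2, -5.2, 0.6]
width: 13.5
```

```bash
python3 -c "
from h import *
o=ctrl.get_obs();print(o['t'],o['ee_pos'],o['ft_force'],o['moment'],o['width'],o['qpos'])"
```

```text
5.0 [526.07180632 205.47847063  66.08466969] [ 0.21517277 -5.15374507  0.56836858] [-0.73430339 -0.26814632 -0.11648124] 13.472538541551453 [ 0.35225465  0.56154873  1.8510993  -0.00262002  0.7301246  -1.36603814]
```

Gripped (13.5 mm). Next I turn it clockwise.

{"name": "move_arm", "arguments": {
  "rows": [
    [0,0,0,-0.15,1],
    [0,0,0,-0.3,1],
    [0,0,0,-0.45,1],
    [0,0,0,-0.6,1],
    [0,0,0,-0.75,1],
    [0,0,0,-0.9,1],
    [0,0,0,-1.0,1],
    [0,0,0,-1.1,1],
    [0,0,0,-1.16,1],
    [0,0,0,-1.16,1]
  ]
}}

```text
t: 6.25
ee_pos: [527.0, 207.2, 66.1]
orientation: [0.79, 1.424, -0.787]
ft_force: [1.8, 8.0, -4.1]
width: 13.9
```

```bash
python3 -c "
from h import *
o=ctrl.get_obs();m=R.from_rotvec(o['orientation']).as_matrix();print(o['t'],o['ee_pos'],o['ft_force'],o['moment'],o['width'],o['qpos'],np.arctan2(m[1,1],m[0,1]))"
```

```text
6.25 [527.00321492 207.19999336  66.10881431] [ 1.83634465  7.98349719 -4.06241911] [ 1.32497231 -0.4712008   0.09619996] 13.92402220692815 [ 0.35247411  0.56236285  1.84927412  0.00305022  0.72898776 -0.20908493] 0.5592837985394191
```

{"name": "move_arm", "arguments": {
  "rows": [
    [-1,-1,0,-0.04,1],
    [-1,-1,0,-0.08,1],
    [-1,-1,0,-0.12,1],
    [-1,-1,0,-0.12,1]
  ]
}}

```text
t: 6.75
ee_pos: [526.9, 207.5, 66.2]
orientation: [0.883, 1.386, -0.875]
ft_force: [2.0, 5.5, -3.8]
width: 14.3
```

```bash
python3 -c "
from h import *
o=ctrl.get_obs();m=R.from_rotvec(o['orientation']).as_matrix();print(o['t'],o['ee_pos'],o['ft_force'],o['moment'],o['width'],o['qpos'],np.arctan2(m[1,1],m[0,1]))
i=get_image('wrist');crop(i,130,180,260,190,3,'pics/w3.png')"
```

```text
6.75 [526.91944676 207.47857335  66.18221906] [ 1.99094601  5.51078327 -3.76861241] [ 0.9424009  -0.44060427  0.79345544] 14.343720749104508 [ 0.35270353  0.56132489  1.85121817  0.00384461  0.72521049 -0.09082579] 0.4406525941198121
```

View pics/w3.png

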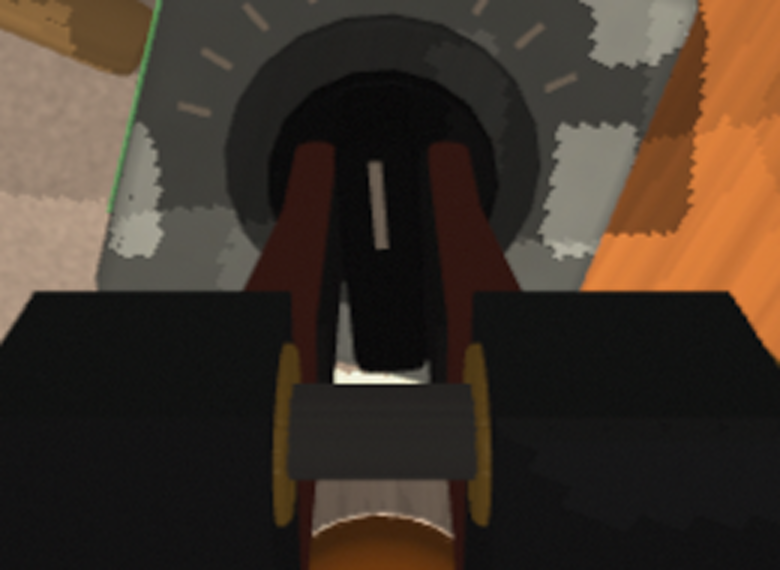

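The moment rose to 0.79 N m against a spring of 0.07 N m. The bar's mark is tilted slightly between the pads, so the key is on its stop. I'll release it.

{"name": "move_arm", "arguments": {
  "rows": [
    [0,0,0,0.02,-1],
    [0,0,0,0.02,-1],
    [0,0,0,0.02,-1],
    [0,0,0,0.02,-1],
    [0,0,0,0.02,-1],
    [0,0,0,0.02,-1],
    [0,0,0,0.02,-1],
    [0,0,0,0.02,-1],
    [0,0,40,0.02,-1],
    [0,0,90,0.02,-1],
    [0,0,120,0.02,-1],
    [0,0,120,0.02,-1]
  ]
}}

```text
t: 8.3
ee_pos: [528.5, 208.1, 188.7]
orientation: [0.87, 1.389, -0.856]
ft_force: [-0.4, 0.3, -0.2]
width: 87.8
```

```bash
python3 -c "
from h import *
o=ctrl.get_obs();m=R.from_rotvec(o['orientation']).as_matrix();print(o['t'],o['ee_pos'],o['ft_force'],o['width'],np.arctan2(m[1,1],m[0,1]))
i=get_image('wrist');crop(i,130,100,260,190,3,'pics/w4.png')"
```

```text
8.3 [528.45861923 208.08923508 188.71307595] [-0.35333212  0.28291161 -0.19435504] 87.80086515725381 0.46105185368487556
```

View pics/w4.png

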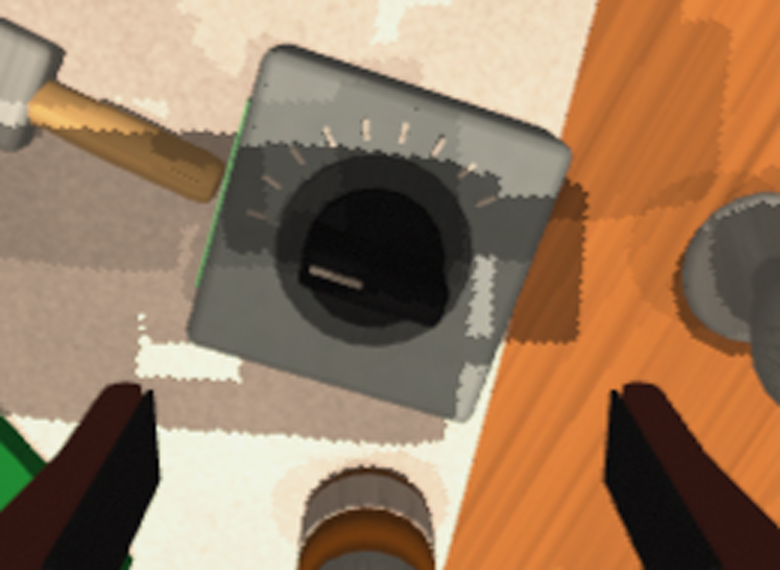

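The key has sprung back: its mark lines up with the timer again. Next I cross over to the jig, with the jaws along the fence and half open.

{"name": "move_arm", "arguments": {
  "rows": [
    [-10,-35,5,-0.18,-1],
    [-20,-75,5,-0.36,-0.5],
    [-30,-115,5,-0.54,0],
    [-40,-155,5,-0.72,0],
    [-55,-195,5,-0.9,0],
    [-65,-235,5,-1.08,0],
    [-75,-275,5,-1.26,0],
    [-85,-315,5,-1.44,0],
    [-95,-355,5,-1.62,0],
    [-105,-395,5,-1.8,0],
    [-116,-430,0,-1.98,0],
    [-116,-430,-10,-2.025,0]
  ]
}}

```text
t: 9.85
ee_pos: [410.0, -224.0, 175.4]
orientation: [2.219, -0.005, -2.218]
ft_force: [0.1, -0.1, -0.3]
width: 44.0
```

{"name": "move_arm", "arguments": {
  "rows": [
    [0,0,0,0,0],
    [0,0,0,0,0]
  ]
}}

```text
t: 10.1
ee_pos: [409.5, -223.5, 174.7]
orientation: [2.217, -0.003, -2.22]
ft_force: [-0.1, -0.6, -0.2]
width: 43.8
```

```bash
python3 -c "
from h import *
o=ctrl.get_obs();m=R.from_rotvec(o['orientation']).as_matrix();print(o['t'],o['ee_pos'],o['ft_force'],o['width'],np.arctan2(m[1,1],m[0,1]),o['qpos'])
np.save('o5.npy',o,allow_pickle=True)
i=get_image('wrist');cv2.imwrite('pics/w5.png',i)"
```

```text
10.1 [ 409.53423673 -223.53554037  174.65250104] [-0.10382605 -0.61701452 -0.18111878] 43.76223697437207 -1.5689743130006621 [-0.52215424  0.26158853  2.01043612 -0.00589815  0.86849202  1.05063065]
```

View pics/w5.png

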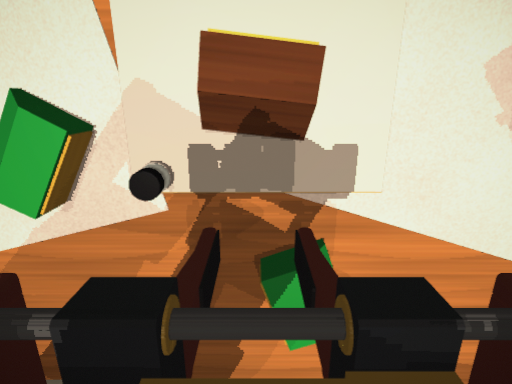

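The plinth is in view: its back top edge runs (201,31)–(326,45) and its front edge (202,130)–(306,139). The bed's front edge is at row 192.

```bash
python3 - <<'E'
from h import *
o=np.load('o5.npy',allow_pickle=True).item()
print('front35',atz('wrist',[(202,130),(306,139)],35,o));print('back70',atz('wrist',[(201,31),(326,45)],70,o))
print('bedfront',atz('wrist',[(200,192),(383,192)],20,o),'bed right',atz('wrist',[(383,192),(406,0)],20,o),'pot',atz('wrist',[(147,184)],62,o))
E
```

```text
front35 [[ 461.5976066  -170.1536819    35.        ]
 [ 452.99522061 -271.65083474   35.        ]]
back70 [[ 541.41156816 -179.41300038   70.        ]
 [ 531.63329131 -278.11251347   70.        ]]
bedfront [[ 393.93783544 -161.93046097   20.        ]
 [ 393.92068667 -360.70861276   20.        ]] bed right [[ 393.92068667 -360.70861276   20.        ]
 [ 576.33070489 -358.71487249   20.        ]] pot [[ 414.73440714 -120.9932616    62.        ]]
```

{"name": "move_arm", "arguments": {
  "rows": [
    [6,2,-40,0,0],
    [10,2,-80,0,0],
    [10,2,-115,0,0],
    [10,2,-135,0,0],
    [10,2,-145,0,0],
    [10,2,-146,0,0]
  ]
}}

```text
t: 10.9
ee_pos: [420.0, -221.3, 28.9]
orientation: [2.217, -0.002, -2.219]
ft_force: [-0.1, 0.6, -0.1]
width: 43.8
```

{"name": "move_arm", "arguments": {
  "rows": [
    [8,0,0,0,0],
    [16,0,0,0,0],
    [22,0,0,0,0],
    [26,0,0,0,0],
    [30,0,0,0,0],
    [34,0,0,0,0],
    [38,0,0,0,0]
  ]
}}

```text
t: 11.78
ee_pos: [458.1, -221.3, 28.9]
orientation: [2.217, -0.002, -2.219]
ft_force: [-0.9, -0.6, 1.1]
width: 44.1
```

{"name": "move_arm", "arguments": {
  "rows": [
    [5,0,0,0,0],
    [10,0,0,0,0],
    [15,0,0,0,0],
    [20,0,0,0,0],
    [25,0,0,0,0],
    [30,0,0,0,0],
    [35,0,0,0,0],
    [40,0,0,0,0],
    [45,0,0,0,0],
    [50,0,0,0,0],
    [50,0,0,0,0]
  ]
}}

```text
t: 13.15
ee_pos: [508.9, -221.5, 29.0]
orientation: [2.217, -0.002, -2.218]
ft_force: [0.0, 1.2, 0.6]
width: 43.8
```

```bash
python3 -c "
from h import *
o=ctrl.get_obs();print(o['t'],o['ee_pos'],o['ft_force'])
np.save('o6.npy',o,allow_pickle=True)
i=get_image('wrist');cv2.imwrite('pics/w6.png',i);i=get_image('scene');crop(i,85,130,160,115,5,'pics/s6.png')"
```

```text
13.15 [ 508.88708416 -221.45926073   28.9542662 ] [0.03305477 1.15150959 0.64459976]
```

View pics/w6.png

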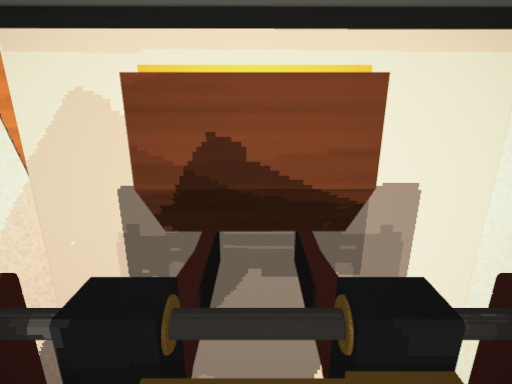

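View pics/s6.png

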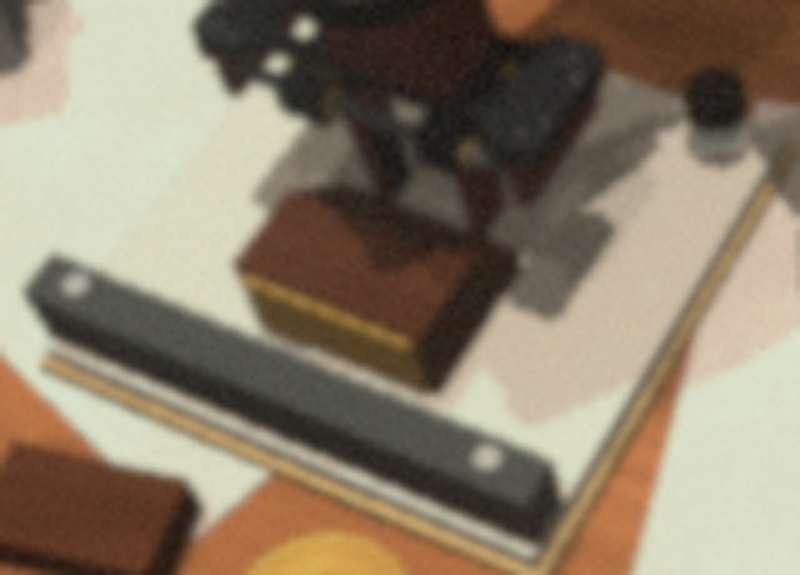

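```bash
python3 - <<'E'
from h import *
o=np.load('o6.npy',allow_pickle=True).item()
print('plate back z65',atz('wrist',[(139,65.5),(371,65.5)],65,o));print('fence foot',atz('wrist',[(10,28.5),(500,28.5)],20,o),'fence top',atz('wrist',[(10,7),(500,7)],60,o))
print('top back70',atz('wrist',[(120,72.5),(389,72.5)],70,o),'ridge',atz('wrist',[(135,189),(377,189)],70,o),'front',atz('wrist',[(163,231),(350,231)],35,o))
E
```

```text
plate back z65 [[ 602.64107905 -175.45823821   65.        ]
 [ 602.88905099 -264.0825932    65.        ]]
fence foot [[ 623.71668272  -97.24716247   20.        ]
 [ 624.52749756 -342.927092     20.        ]] fence top [[ 623.29459858 -127.65825032   60.        ]
 [ 623.95543649 -312.35074049   60.        ]]
top back70 [[ 599.76618049 -169.96456832   70.        ]
 [ 600.03432868 -269.26653026   70.        ]] ridge [[ 554.99708037 -170.25432973   70.        ]
 [ 555.08109977 -270.21924732   70.        ]] front [[ 520.2541196  -168.59744555   35.        ]
 [ 520.26028124 -272.66322737   35.        ]]
```

{"name": "move_arm", "arguments": {
  "rows": [
    [5,0,0,0,0],
    [10,0,0,0,0],
    [14,0,0,0,0],
    [18,0,0,0,0],
    [20,0,0,0,0],
    [21,0,0,0,0],
    [22,0,0,0,0],
    [23,0,0,0,0]
  ]
}}

```text
t: 14.25
ee_pos: [530.2, -221.3, 29.0]
orientation: [2.215, -0.002, -2.221]
ft_force: [-8.2, -1.8, 5.0]
width: 43.8
```

Contact with the fence: −8 N. I'll press a little to seat it, then back off, rise and come over the bevel.

{"name": "move_arm", "arguments": {
  "rows": [
    [2,0,0,0,0],
    [3,0,0,0,0],
    [3,0,0,0,0],
    [-6,0,0,0,0],
    [-6,0,15,0,0],
    [-6,0,31,0,0],
    [0,0,31,0,0],
    [8,0,31,0,0],
    [11,0,31,0,0],
    [11,0,31,0,0]
  ]
}}

```text
t: 15.5
ee_pos: [541.3, -221.1, 59.4]
orientation: [2.214, -0.001, -2.222]
ft_force: [0.3, 0.8, -0.4]
width: 43.8
```

```bash
python3 -c "
from h import *
o=ctrl.get_obs();print(o['t'],o['ee_pos'],o['ft_force'])
np.save('o7.npy',o,allow_pickle=True)
i=get_image('wrist');cv2.imwrite('pics/w7.png',i)"
```

```text
15.5 [ 541.28213372 -221.12067629   59.44570048] [ 0.28187764  0.75053226 -0.39202914]
```

View pics/w7.png

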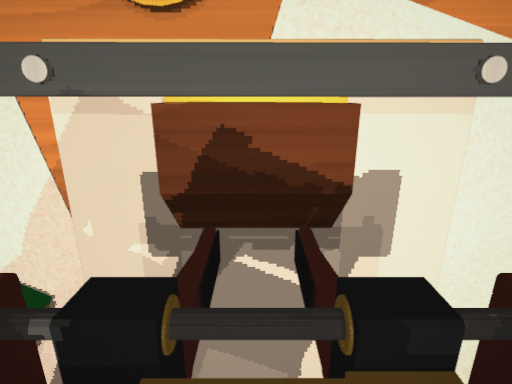

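The plinth is square on the fence, with the plate edge along the fence's line at row 98. Now the slanting push on the bevel.

{"name": "move_arm", "arguments": {
  "rows": [
    [2,0,-4,0,0],
    [3,0,-4.8,0,0],
    [4,0,-5.6,0,0],
    [5,0,-6.4,0,0],
    [6,0,-7.1,0,0],
    [7,0,-7.8,0,0],
    [7,0,-7.8,0,0]
  ]
}}

```text
t: 16.42
ee_pos: [547.6, -221.1, 51.7]
orientation: [2.213, -0.001, -2.223]
ft_force: [-3.2, -1.0, 4.3]
width: 43.7
```

{"name": "move_arm", "arguments": {
  "rows": [
    [1.5,0,-0.4,0,0],
    [2.2,0,-0.8,0,0],
    [2.8,0,-1.2,0,0],
    [2.8,0,-1.2,0,0]
  ]
}}

```text
t: 16.92
ee_pos: [548.1, -221.1, 51.4]
orientation: [2.208, 0.0, -2.228]
ft_force: [-12.2, -1.3, 16.8]
width: 43.9
```

{"name": "move_arm", "arguments": {
  "rows": [
    [3.2,0,-0.9,0,0],
    [3.6,0,-0.7,0,0],
    [3.9,0,-0.5,0,0],
    [3.9,0,-0.5,0,0]
  ]
}}

```text
t: 17.42
ee_pos: [548.2, -221.0, 51.4]
orientation: [2.2, 0.002, -2.236]
ft_force: [-16.3, -2.1, 19.2]
width: 43.7
```

```bash
python3 -c "
from h import *
o=ctrl.get_obs();print(o['t'],o['ee_pos'],o['ft_force'],R.from_rotvec(o['orientation']).as_matrix().round(3))"
```

```text
17.425 [ 548.1589925  -221.02787495   51.37260148] [-16.31031108  -2.05456835  19.21423263] [[-0.016  0.004 -1.   ]
 [-0.002 -1.    -0.004]
 [-1.     0.002  0.016]]
```

{"name": "move_arm", "arguments": {
  "rows": [
    [4.0,0,-0.2,0,0],
    [4.1,0,0.4,0,0],
    [4.3,0,1.0,0,0],
    [4.3,0,1.5,0,0],
    [4.3,0,1.5,0,0]
  ]
}}

```text
t: 18.05
ee_pos: [548.1, -220.9, 51.9]
orientation: [2.191, 0.004, -2.246]
ft_force: [-12.6, -4.2, 5.0]
width: 44.1
```

```bash
python3 -c "
from h import *
o=ctrl.get_obs();print(o['t'],o['ee_pos'],o['ft_force'],R.from_rotvec(o['orientation']).as_matrix().round(3)[2])"
```

```text
18.05 [ 548.13209044 -220.91641625   51.92594437] [-12.58566849  -4.17465452   5.01974482] [-1.     0.001  0.025]
```

{"name": "move_arm", "arguments": {
  "rows": [
    [4.4,-0.3,0.5,0,0],
    [4.5,-0.5,0.1,0,0],
    [4.5,-0.5,0.1,0,0],
    [4.5,-0.5,0.1,0,0]
  ]
}}

```text
t: 18.55
ee_pos: [548.2, -221.0, 51.8]
orientation: [2.182, 0.006, -2.256]
ft_force: [-15.2, -2.6, 12.4]
width: 43.8
```

```bash
python3 -c "
from h import *
o=ctrl.get_obs();print(o['t'],o['ee_pos'],o['ft_force'],R.from_rotvec(o['orientation']).as_matrix().round(3))
i=get_image('wrist');cv2.imwrite('pics/w8.png',i)"
```

```text
18.55 [ 548.18676253 -221.04422941   51.76690429] [-15.21528279  -2.64324302  12.44162199] [[-0.033  0.005 -0.999]
 [ 0.001 -1.    -0.005]
 [-0.999 -0.001  0.033]]
```

View pics/w8.png

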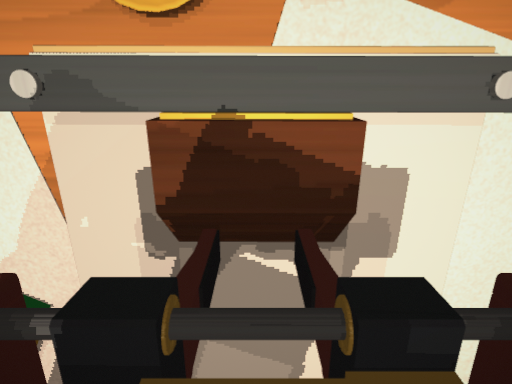

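```bash
python3 -c "
from h import *
o=ctrl.get_obs();print(o['t'],o['ee_pos'],o['ft_force'])
i=get_image('wrist')
print(atz('wrist',[(160,113.5),(352,113.5)],65,o).round(1),atz('wrist',[(20,111),(490,111)],60,o).round(1),atz('wrist',[(148,121),(366,121)],70,o).round(1))
i=get_image('scene');crop(i,85,100,160,115,5,'pics/s8.png');cv2.imwrite('pics/s8f.png',i);i=get_image('top');cv2.imwrite('pics/t8.png',i)
o=ctrl.get_obs();print(o['t'],o['ee_pos'],o['ft_force'])"
```

```text
18.6 [ 548.15720688 -221.01105917   51.75685785] [-14.21255872  -2.22927491  13.02615639]
[[ 623.6 -175.1   65. ]
 [ 624.  -264.2   65. ]] [[ 624.1 -106.7   60. ]
 [ 625.  -331.4   60. ]] [[ 620.7 -170.9   70. ]
 [ 621.1 -269.3   70. ]]
18.75 [ 548.16245872 -221.02013295   51.74944462] [-15.55929928  -2.42884269  12.66996959]
```

View pics/s8.png

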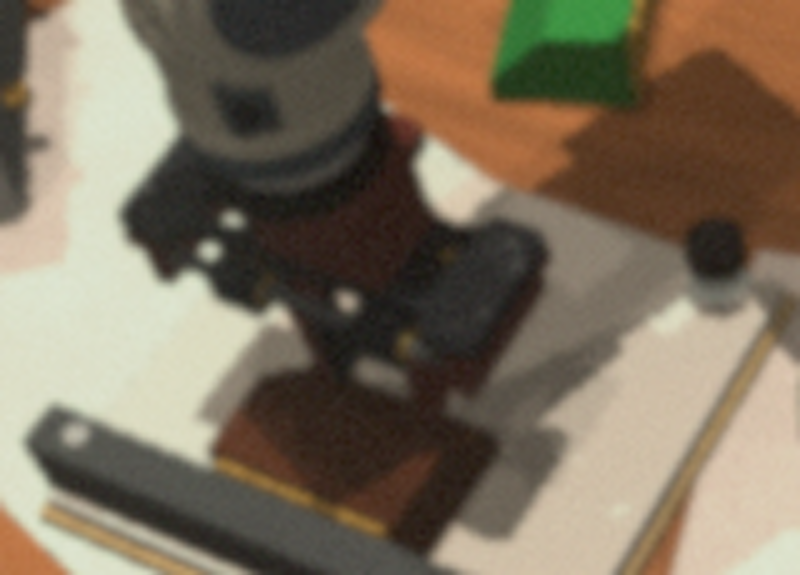

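View pics/t8.png

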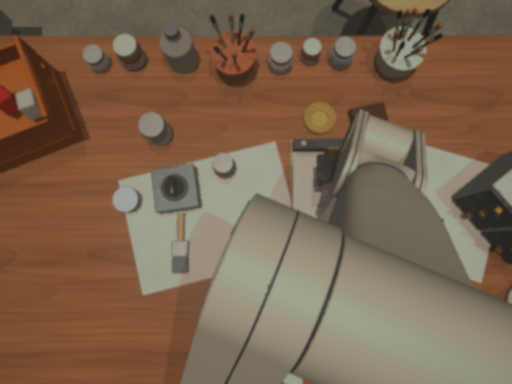

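The plate lies at x 623.6–624.0 against a fence face at 624–625, so it is square and flush. The push holds steady at about 20 N, 39–41° below level, and the other things are where they were. Handing in.

```bash
python3 -c "
from h import *
print(ctrl.close_job());o=ctrl.get_obs();print(o['t'],o['ee_pos'],o['ft_force'])"
```

```text
the job is handed in; nothing more can be done
None
the job is handed in; nothing more can be done
```

The timer was started, and I handed the job in at about 18.8 s with the arm still pressing the plinth against the fence and down on the bed.

- **Timer:** I gripped the key and turned it about 1.28 rad clockwise. The moment rose to 0.8 N m against the 0.07 N m spring, so the key was on its stop. I then let go, and the wrist picture showed its mark back in line with the timer.
- **Push to the fence:** I pushed the plinth by its upright front face with two half-open fingers, which turned it square. I then backed off the front face briefly to move the fingertips up to the bevel.
- **Last checks:** The plate measured x = 623.6–624.0 mm against a fence face at 624–625 mm, within 0.4 mm of square across its width. The final push was about 15 N towards the fence and 12.7 N down, roughly 20 N at 39–41° below level, with about 2.4 N sideways. It held steady over several readings.
- **Found on the way:** My first tries at the slanting push were off (up to 54° and down to 22°) and I corrected them in place. The tool pitched about 0.03 rad under load. The forces on the fence and bed themselves were not measured, only the push at the wrist.
- **Other things:** The timer area, glue pot and dish looked unmoved. The offcut was partly hidden by the arm in the last overhead picture.

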